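# Sweep a test probe over a swivelling drum phantom

## Task

Check the hand probe on the drum phantom: take the probe out of its holder and, holding it upright, draw its ball tip slowly over the top of the drum from the single line to the double line, taking about ten seconds and resting about two seconds on each line, pressing with about 7 N (between 5 and 9 N) all the way. The drum gives and swings aside under the probe: follow it, never let it swing over to its stops or press hard on it, and leave the other things alone. Then lift the probe well clear so that the drum comes to rest level again, and finish while still holding the probe upright in the air.

Things in the scene. Friction and masses are not known exactly. Their poses are not given: they have to be found in the camera images.
- stand: White base plate 160 x 240 x 14 mm of the test stand, fixed during the work (place and yaw differ each run). Origin: centre of its underside, on the table; z up, y along its long side = direction of the sweep. Carries the carriage (fork) and the drum, centred on it; drum axes agree with the stand's when the drum is level.
- carriage (a joint): Aluminium fork carrying the drum; slides straight down on a spring with oil damper. 0 = fully up (at rest), grows downwards, stop at 0.030 m (do not hit). Spring 250 N/m, damper 80 N s/m, fork 0.4 kg. Preloaded: about 3 N (0.8 to 5.2 N with hidden mass) starts it, so a steady push is about 3 N + 250 N/m x travel.
- drum (a joint): Swing of the drum on its axle (along the stand's x), rad. 0 = level, positive tips its top to -y; stops at +-0.7 (stay within 0.5). Axle 100 mm above the table (less the carriage value), 45 mm BELOW the drum's centre. Centring spring 0.42 N m/rad, damper 0.5 N m s/rad, drum 1.5 kg +-15 %, inertia 0.005 kg m2, weight balanced. Pressed beside the crown, its top runs off the other way.
- drum_centre (a point): Centre of the white drum: cylinder lying along x, radius 80, 80 wide; turns with it; z to the crown. At rest 145 mm above the table. Thin black lines across its top: single one (start) 0.45 rad from the crown on the -y side, a pair (finish, its middle) at 0.45 rad on the +y side. Ball on a line: probe_tip at y -41 or +41, z 86 mm here. At 7 N on a line it leans 0.2 to 0.45 rad; follow the line.
- holder: White holder, fixed during the work: plate 100 x 100 x 10 mm with an upright tube 52 mm across (rim 60 mm above the table, hole 39 mm). Origin: centre of its underside. The probe stands in it, hanging on its collar; pull it straight up by 60 mm or more to free it.
- probe: Hand probe, upright, 0.15 kg (-20 to +30 %), 147 mm long. Origin: bottom of its ball tip (15 mm above the table in the holder), z up. From the bottom: black slippery ball 30 mm across (friction 0.04), neck 18 across, collar 49 across from 45 to 53, square white handle 32 x 32 (sides along its x, y) from 53 to 135, cable stub to 147. Grip it about 97 mm above the origin.
- probe_tip (a point): Centre of the probe's ball tip, 15 mm above the probe's origin along its axis; axes as the probe.
- ampoule_tray: Bystander: white tray 110 x 170 x 18 mm with amber ampoules. Origin: centre of underside.
- steel_tray: Bystander: empty steel tray 200 x 140 x 25 mm. Origin: centre of underside.
- spray_bottle: Bystander: white bottle, 64 mm across, 160 mm tall. Origin: centre of underside.
- cup: Bystander: steel cup, 70 mm across, 80 mm tall. Origin: centre of underside.
Not all that is in view belongs to the job. Leave any turquoise look-alike of the holder alone. What is shaped like the probe but turquoise is not meant.

How it is judged:
By the outcome, as a careful person would: the job done as asked, in the order asked, and still so for the second after the job is handed in, while the arm keeps its last pose, push and grip.
It also fails if it takes over 72 s, if anything falls off the work surface, if the arm or the gripper's body presses on something with over 40 N, if the wrist force passes 120 N, or if a joint passes its speed limit or range.

## Robot

A 6-joint arm with a two-finger parallel gripper is mounted at the origin on the work surface. World frame = base frame: x ahead of the robot, y to its left, z up, the work surface at z = 0. Lengths are in m, angles in degrees, forces in N, time in s.
With the tool pointing down it reaches from about 0.375 to 0.9 m from the base axis. Payload 3.1 kg.
Tool frame: the origin (TCP) lies on the centre line of the jaws, within the pads' length; the fingertips stand 19 mm ahead of it and the grasp point (between the pads) is the TCP (tips_ahead is the distance from the TCP to the fingertips, in m); z points along the fingers, y is the line along which they close (so a half turn about z gives the same grasp; the last joint's range is limited). The gripper opens to 87 mm and grips with 3 to 60 N. Pads are 19 mm wide; open, the fingers measure 117 mm over their backs; the gripper's body (75 mm by 190 mm) begins 51 mm behind the grasp point.
Start: joints at [-82.706, 30.224, 82.088, -0, 67.689, -10.227], TCP at [0.188, -0.596, 0.242] pointing down, gripper open.
Joint ranges: [-176.69, 176.69], [-43.24, 126.21], [12.49, 139.97], [-82, 262], [0, 151.66], [-163.58, 163.58]. Speed limits (degrees/s): [159.86, 159.86, 180, 180, 180, 180].

## Interface

Orientations are given as a 3x3 rotation matrix whose columns are the frame's x, y, z axes.
In Python, from rig import read_state, capture, hand_in, trace, landmark_of, tips_ahead gives the robot as it stands.
- The arm moves only by the shell command python3 -m jog 'ROWS'. ROWS is JSON, a list of rows, each an object of numbers: "tx", "ty", "tz": the shift along the tool's x, y, z in cm; "roll": the turn about the tool's z in rad; "jaw": the opening, from 0 (shut) to 1 (fully open). A call has 1 to 8 rows; each row shifts and turns the commanded pose from where the row before left it, along the tool's axes as they then stand; what a row does not reach is not made up. A row lasts 1/10 s, in which the tool goes at most 50 mm and 8.59 degrees, less where a joint would pass 70% of its speed; a pose out of reach is approached as far as the arm can. A call with a gripper value outside its range is refused whole. The fingers move at their own pace and stop on an object; the grip force is fixed at half the most. Time passes only in rows, so rows that do not move let the fingers close. It gives the time, the measured TCP pose, the force, the opening and the grip force at its end, in the units of the state.
- read_state(): the state, without advancing time (a new reading comes with each control period).
- capture(name): name is "scene" or "top"; returns a dict with "img" (384x512x3 uint8, red, green, blue), "vertical_fov" (degrees; the focal length in pixels is half the picture's height over the tangent of half this angle, whatever the lens; pixels are square), "cx", "cy" (the principal point, pixels), "cam_to_world" (4x4, takes a point from camera to world coordinates). Camera axes: x right, y up, looking along -z (the intrinsics and any distortion apply to the point x, -y, -z); pixel columns grow to the right and rows downward; lengths in m; the calibration is good to about 2 mm. A picture is of the moment at which its call begins. There is no depth.
- hand_in(): hands the job in; it is judged then, once.
Trained networks look in the newest picture that a camera, given by its name, has taken for a name from the list of things; names that differ only in an ending like _2 or _b are one class to them, and where a whole thing is asked for, a point or a joint stands for the part that bears it (a point fixed in the world has none). Each returns a list of dicts, best first, with "p" (0 to 1); they miss things now and then, are a little off and sometimes report something else, mostly with a low value. They report only what shows in the picture. A call takes as long as a camera call. They do not tell look-alikes from the thing itself.
- trace(camera, thing): "pixels" (384x512 bool, what is visible of it) and "bbox" ([left, top, width, height] in pixels, round what is visible of it).
- landmark_of(camera, thing): "point" ([row, column] in pixels: a listed point, or the origin of a listed thing).
The state is a dict: "time_s": time; "joint_positions": joint angles; "qvel": joint speeds; "tau": joint torques, N m; "position": TCP position; "tcp_rot": TCP orientation; "force": force on the tool from outside, world axes, zero at the start; "moment": the same for the moment, N m; "opening": opening from 0.0 (shut) to 1.0 (fully open); "grasp_force": force on a finger pad.
Only numpy, scipy, OpenCV 4.12 (cv2) and the standard library are available. Lean on these libraries where they do the work, as an engineer would, in place of code of your own. Each camera call takes 0.05 s, during which the arm holds its last target. There are 200 camera calls.

## Working session

There is one attempt and no reset: what is moved stays moved. The work goes in short steps, Python scripts to look and compute and a shell command to move; the robot and the scene stay as the last step left them, time stands still between calls to the robot, and variables do not carry over. Pictures are saved under pics/ and viewed, at most 10 in all, crops included, and the job is handed in when it is done.

```bash
mkdir -p pics; ls
cat > h.py <<'E'
import numpy as np,cv2
from rig import *
def pix2ray(c,r,q):
    f=192/np.tan(np.radians(c['vertical_fov']/2)); M=np.array(c['cam_to_world'])
    d=M[:3,:3]@np.array([(q-c['cx'])/f,-(r-c['cy'])/f,-1]); return M[:3,3],d
def onz(c,p,z):
    o,d=pix2ray(c,*p); return o+d*(z-o[2])/d[2]
def proj(c,P):
    f=192/np.tan(np.radians(c['vertical_fov']/2)); M=np.array(c['cam_to_world'])
    p=M[:3,:3].T@(np.array(P)-M[:3,3]); return c['cy']-f*p[1]/-p[2],c['cx']+f*p[0]/-p[2]
E
python3 - <<'E'
from h import *
s=read_state(); print(s)
zs=dict(stand=0,holder=0,probe=.015,drum_centre=.145,probe_tip=.03,ampoule_tray=0,steel_tray=0,spray_bottle=0,cup=0)
for n in ["scene","top"]:
    c=capture(n); print(n,{k:v for k,v in c.items() if k!='img'})
    cv2.imwrite(f'pics/{n}0.png',cv2.cvtColor(cv2.resize(c['img'],(800,600)),cv2.COLOR_RGB2BGR))
    for t,z in zs.items():
        for l in landmark_of(n,t)[:3]: print(t,l['p'],np.round(l['point'],1),np.round(onz(c,l['point'],z),3))
print(tips_ahead)
E
```

```text
pics
{'time_s': 0.0, 'joint_positions': array([-8.27042386e+01,  3.02782441e+01,  8.21563531e+01, -1.90178280e-03,
        6.76872063e+01, -1.02272061e+01]), 'qvel': array([ 0.03484521, -0.00834437,  0.09602213,  0.09641157,  0.01691138,
       -0.04275339]), 'tau': array([ 4.77675821e-04, -4.40037096e+01, -1.76591957e+01,  6.32157968e-02,
        5.84287383e-02, -1.77955662e-04]), 'position': array([ 0.18811235, -0.59530218,  0.2405795 ]), 'tcp_rot': array([[ 9.53592582e-01,  3.01099814e-01, -3.00425344e-04],
       [ 3.01099763e-01, -9.53590322e-01,  2.10475920e-03],
       [ 3.47259903e-04, -2.09754076e-03, -9.99997740e-01]]), 'force': array([0.26473938, 0.45631268, 0.22091906]), 'moment': array([-0.01537384, -0.01923287,  0.00556553]), 'grasp_force': 0.0, 'opening': 1.000846091742687}
scene {'vertical_fov': 52.48060070428553, 'cx': 257.55311319759375, 'cy': 184.36066104512116, 'cam_to_world': array([[ 0.54871051, -0.72349876,  0.41888701,  0.97484699],
       [ 0.83591468,  0.46714561, -0.28813475, -0.28273461],
       [ 0.0127839 ,  0.50825636,  0.86111093,  0.91467045],
       
[... 1038 characters left out ...]
   ]])}
stand 0.82 [206.9 221.3] [0.526 0.083 0.   ]
holder 0.94 [230.7 319.5] [ 0.451 -0.223  0.   ]
holder 0.78 [215.3 375.8] [ 0.498 -0.401  0.   ]
holder 0.19 [204.  219.1] [0.535 0.09  0.   ]
probe 0.77 [233.5 320.3] [ 0.442 -0.223  0.015]
probe 0.76 [269.6 297.9] [ 0.333 -0.152  0.015]
probe 0.53 [225.7 122.6] [0.468 0.384 0.015]
drum_centre 0.92 [201.9 215.9] [0.53  0.088 0.145]
drum_centre 0.22 [224.3 123.3] [0.469 0.343 0.145]
ampoule_tray 0.82 [225.2 122.6] [0.47  0.389 0.   ]
steel_tray 0.65 [150.1 329.9] [ 0.706 -0.262  0.   ]
spray_bottle 0.94 [155.2 160.9] [0.691 0.274 0.   ]
spray_bottle 0.18 [233.  317.3] [ 0.444 -0.216  0.   ]
cup 0.96 [127.4 221. ] [0.78  0.085 0.   ]
0.019
```

View pics/scene0.png

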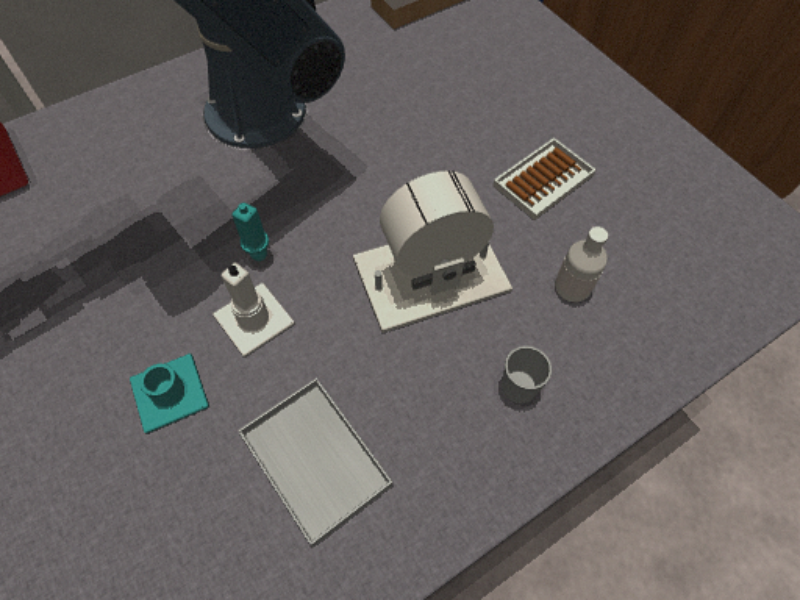

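View pics/top0.png

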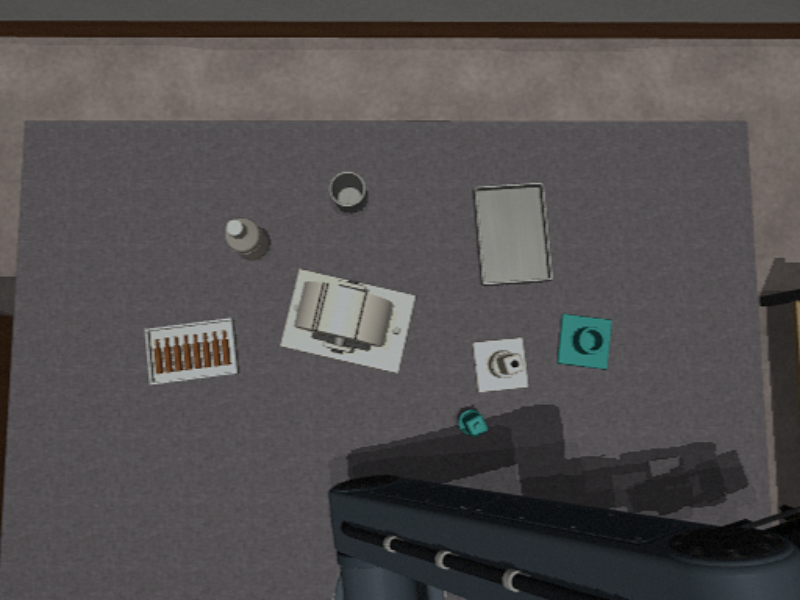

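The scene view shows the white holder with the white probe at about (240,300), the turquoise look-alikes at (250,230) and (168,385), and the drum with its single line at (415,200) and double line at (462,190). In the top view the stand is at (348,320) with a yaw of about -12°, and the white probe is at (510,363).

```bash
cat > fit.py <<'E'
from h import *
from scipy.optimize import minimize
def rot(v,yaw): c,s=np.cos(yaw),np.sin(yaw); return np.c_[c*v[:,0]-s*v[:,1],s*v[:,0]+c*v[:,1],v[:,2]]
def box(a,b,z0,z1): return np.array([[x,y,z] for x in(-a/2,a/2) for y in(-b/2,b/2) for z in(z0,z1)])
def cyl(d,z0,z1): t=np.arange(24)*np.pi/12; return np.array([[d/2*np.cos(u),d/2*np.sin(u),z] for u in t for z in(z0,z1)])
def ren(c,parts,p,z=0,S=4):
    m=np.zeros((384*S,512*S),np.uint8)
    for v in parts:
        P=rot(v,p[2])+[p[0],p[1],z]
        q=np.array([proj(c,X)[::-1] for X in P])
        cv2.fillConvexPoly(m,cv2.convexHull(np.round((q+.5)*S*16).astype(np.int32)),1,shift=4)
    return m
def fit(cs,masks,parts,p0,z=0,hull=False):
    S=4; big=[cv2.resize(m.astype(np.uint8),None,fx=S,fy=S,interpolation=cv2.INTER_NEAREST) for m in masks]
    def cost(u):
        p=[p0[0]+u[0]*.01,p0[1]+u[1]*.01,p0[2]+u[2]*.2]; r=0
        for c,m in zip(cs,big):
            g=ren(c,parts,p,z); r-=(g&m).sum()/(g|m).sum()
        return r/len(cs)
    o=minimize(cost,[0,0,0],method='Nelder-Mead',options=dict(initial_simplex=[[-.6,-.5,-.5],[.8,0,0],[0,.8,0],[0,0,.8]],xatol=.01,fatol=1e-4))
    return np.array(p0)+o.x*[.01,.01,.2],-o.fun
E
python3 - <<'E'
from fit import *
C={n:capture(n) for n in("scene","top")}
def best(n,t,xy,z):
    r=[d for d in trace(n,t)]
    q=proj(C[n],[*xy,z]); k=lambda d:np.hypot(d['bbox'][0]+d['bbox'][2]/2-q[1],d['bbox'][1]+d['bbox'][3]/2-q[0])
    d=min(r,key=k); print(n,t,d['p'],d['bbox'],round(k(d),1)); return d['pixels']
st={n:best(n,'stand',(.53,.083),.03) for n in C}
for n in st: cv2.imwrite(f'pics/st_{n}.png',st[n]*255)
hs={}
m=st['top'].astype(np.uint8); k=cv2.findContours(m,0,2)[0]; k=max(k,key=cv2.contourArea)
hm=cv2.fillConvexPoly(np.zeros_like(m),cv2.convexHull(k),1)
print('stand top',fit([C['top']],[hm],[box(.16,.24,0,.014)],[.53,.083,-.21]))
pm={n:best(n,'probe',(.447,-.22),.09) for n in C}
parts=[box(.032,.032,.053,.135),cyl(.049,.045,.053),cyl(.012,.135,.147)]
for y0 in(0.,.4,-.4):
  print('probe',[fit([C[n] for n in ns],[pm[n] for n in ns],parts,[.447,-.22,y0],.015) for ns in(("scene","top"),)])
im=[]
for n,xy in(("top",(.447,-.22)),("scene",(.447,-.22)),("top",(.53,.083)),("scene",(.53,.083))):
    r,q=map(int,proj(C[n],[*xy,.08])); w=(24 if xy[1]<0 else 60)
    a=C[n]['img'].copy(); mm=(pm if w==24 else st)[n].astype(np.uint8)
    a=a[r-w:r+w,q-w:q+w]; im.append(cv2.resize(a,(380,300) if 0 else (300,300),interpolation=cv2.INTER_CUBIC))
cv2.imwrite('pics/crops.png',cv2.cvtColor(np.vstack([np.hstack(im[:2]),np.hstack(im[2:])]),cv2.COLOR_RGB2BGR))
# masks overlay count
print({n:int(st[n].sum()) for n in st})
E
```

```text
scene stand 0.72 [225.1, 110.1, 103.8, 103.1] 6.8
top stand 0.9 [179.9, 173.3, 85.5, 68.5] 3.2
stand top (array([ 0.53216898,  0.07745442, -0.23259295]), np.float64(0.9791269320557225))
scene probe 0.79 [143.9, 167.4, 23.8, 33.8] 3.3
top probe 0.51 [315.3, 226.4, 25.0, 15.3] 4.8
probe [(array([ 0.44551679, -0.22210144,  0.07850692]), np.float64(0.8740496621408298))]
probe [(array([ 0.44520158, -0.22295521,  0.39056995]), np.float64(0.8527273621938103))]
probe [(array([ 0.4456003 , -0.22218186,  0.0103371 ]), np.float64(0.8759834870717861))]
{'scene': 6616, 'top': 3947}[ WARN:0@7.627] global loadsave.cpp:1063 imwrite_ Unsupported depth image for selected encoder is fallbacked to CV_8U.
```

View pics/crops.png

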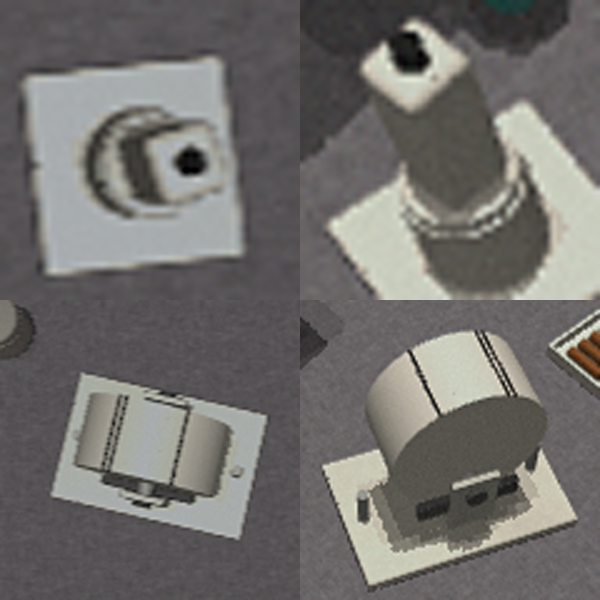

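The crops show the handle's top face clearly. The single line is on the -y side and the double line on the +y side, in line with the plate. I'll refine both poses from the corners and line ends read off these crops.

Run:
```python
from fit import *
from scipy.optimize import least_squares
C={n:capture(n) for n in("scene","top")}
def px(n,xy,w,pts,off):
    r,q=map(int,proj(C[n],[*xy,.08])); s=300/(2*w)
    return [((v-off[1]+.5)/s-.5+r-w,(u-off[0]+.5)/s-.5+q-w) for u,v in pts]
# probe top face
a=px('scene',(.447,-.22),24,[(362,70),(413,18),(470,62),(412,110)],(300,0)); b=px('top',(.447,-.22),24,[(147,138),(218,122),(228,190),(160,203)],(0,0))
for n,p in(('scene',a),('top',b)):
    P=np.array([onz(C[n],u,.150)[:2] for u in p]); e=np.roll(P,-1,0)-P
    print(n,P.mean(0).round(4),np.degrees(np.arctan2(e[:,1],e[:,0])).round(0)%90,np.linalg.norm(e,axis=1).round(3))
# stand
y=.08*np.sin(.45);z=.145+.08*np.cos(.45)
L=[(.04,-y,z),(-.04,-y,z),(.04,y,z),(-.04,y,z)]
top=[((267,413),(.08,-.12,.014)),((82,373),(.08,.12,.014)),((240,539),(-.08,-.12,.014)),((51,496),(-.08,.12,.014)),
 ((188,405),L[0]),((177,478),L[1]),((122.5,395),L[2]),((109.5,471.5),L[3])]
sc=[((369,584),(.08,-.12,.014)),((576,518),(.08,.12,.014)),((322,465),(-.08,-.12,.014)),
 ((439,415),L[0]),((409,350),L[1]),((512,394),L[2]),((480,332),L[3])]
def res(p,show=0,use=('top','scene')):
    r=[]
    for n,l,o in(('top',top,(0,300)),('scene',sc,(300,300))):
        if n not in use: continue
        obs=np.array(px(n,(.53,.083),60,[k[0] for k in l],o)); M=rot(np.array([k[1] for k in l]),p[2])+[p[0],p[1],0]
        d=np.array([proj(C[n],m) for m in M])-obs
        if show: print(n,d.round(1).tolist())
        r.append(d)
    return np.vstack(r).ravel()
for u in(('top',),('scene',),('top','scene')):
    o=least_squares(res,[.53,.08,-.22],args=(0,u),loss='soft_l1'); print(u,o.x.round(4),o.cost)
res(o.x,1)
```

```text
scene [ 0.4473 -0.2214] [23. 18. 15. 17.] [0.028 0.03  0.028 0.027]
top [ 0.4433 -0.2229] [12.  7. 10. 10.] [0.032 0.03  0.031 0.029]
('top',) [ 0.5334  0.0772 -0.213 ] 5.201852971277352
('scene',) [ 0.5334  0.0808 -0.2322] 1.2949756379592903
('top', 'scene') [ 0.5334  0.0791 -0.2215] 9.142111457943479
top [[-0.3, 0.1], [-0.9, -1.0], [-0.2, -0.1], [0.1, -0.7], [1.5, -0.2], [2.2, -2.6], [-0.2, 0.1], [-1.0, -1.7]]
scene [[1.1, -0.5], [-0.1, 0.7], [0.1, -1.0], [0.6, 0.1], [0.4, -0.7], [0.4, -0.5], [-0.2, -1.4]]
```

```bash
python3 -m jog '[{"tx":3.5,"ty":-2.8},{"tx":3.5,"ty":-2.8},{"tx":3.5,"ty":-2.8},{"tx":3.5,"ty":-2.8},{"tx":3.5,"ty":-2.8},{"tx":3.5,"ty":-2.8},{"tx":3.5,"ty":-2.8},{"tx":3.5,"ty":-2.8}]'; python3 -m jog '[{"tx":3.5,"ty":-2.8},{"tx":3.0,"ty":-2.0},{"tx":1.0,"ty":-0.7},{"tx":0.3,"ty":-0.2},{},{}]'
```

```text
$[0]: bad value
$[0]: bad value
```

```bash
python3 -m jog '[{"tx":3.5,"ty":-2.8,"tz":0,"roll":0,"jaw":1}]'
```

```text
time_s: 1.5
position: [0.2111, -0.5634, 0.2418]
tcp_rot: [[0.955, 0.297, -0.0], [0.297, -0.955, -0.006], [-0.002, 0.006, -1.0]]
force: [1.4, -0.8, -0.4]
opening: 1.005
grasp_force: 0.0
```

```bash
python3 -m jog '[{"tx":3.5,"ty":-2.8,"tz":0,"roll":0,"jaw":1},{"tx":3.5,"ty":-2.8,"tz":0,"roll":0,"jaw":1},{"tx":3.5,"ty":-2.8,"tz":0,"roll":0,"jaw":1},{"tx":3.5,"ty":-2.8,"tz":0,"roll":0,"jaw":1},{"tx":3.5,"ty":-2.8,"tz":0,"roll":0,"jaw":1},{"tx":3.5,"ty":-2.8,"tz":0,"roll":0,"jaw":1},{"tx":3.5,"ty":-2.8,"tz":0,"roll":0,"jaw":1},{"tx":3.5,"ty":-2.8,"tz":0,"roll":0,"jaw":1}]'; python3 -m jog '[{"tx":3.0,"ty":-2.0,"tz":0,"roll":0,"jaw":1},{"tx":1.0,"ty":-0.5,"tz":0,"roll":0,"jaw":1},{"tx":0.3,"ty":-0.2,"tz":0,"roll":0,"jaw":1},{"tx":0,"ty":0,"tz":0,"roll":0,"jaw":1},{"tx":0,"ty":0,"tz":0,"roll":0,"jaw":1}]'
```

```text
time_s: 2.3
position: [0.4136, -0.2594, 0.2418]
tcp_rot: [[0.954, 0.301, 0.001], [0.301, -0.954, -0.001], [0.0, 0.001, -1.0]]
force: [0.2, -0.1, -0.1]
opening: 0.998
grasp_force: 0.0
time_s: 2.8
position: [0.445, -0.2233, 0.2415]
tcp_rot: [[0.954, 0.3, -0.0], [0.3, -0.954, -0.0], [-0.0, 0.0, -1.0]]
force: [0.1, -0.8, -0.4]
opening: 0.996
grasp_force: 0.0
```

```bash
python3 -m jog '[{"tx":0.1,"ty":-0.1,"tz":2,"roll":0,"jaw":1},{"tx":0,"ty":0,"tz":3,"roll":0,"jaw":1},{"tx":0,"ty":0,"tz":3,"roll":0,"jaw":1},{"tx":0,"ty":0,"tz":3,"roll":0,"jaw":1},{"tx":0,"ty":0,"tz":1.5,"roll":0,"jaw":1},{"tx":0,"ty":0,"tz":0.4,"roll":0,"jaw":1},{"tx":0,"ty":0,"tz":0,"roll":0,"jaw":0.6},{"tx":0,"ty":0,"tz":0,"roll":0,"jaw":0.45}]'; python3 -m jog '[{"tx":0,"ty":0,"tz":0,"roll":0,"jaw":0.42},{"tx":0,"ty":0,"tz":0,"roll":0,"jaw":0.4},{"tx":0,"ty":0,"tz":0,"roll":0,"jaw":0.38},{"tx":0,"ty":0,"tz":0,"roll":0,"jaw":0.36},{"tx":0,"ty":0,"tz":0,"roll":0,"jaw":0.3},{"tx":0,"ty":0,"tz":0,"roll":0,"jaw":0},{"tx":0,"ty":0,"tz":0,"roll":0,"jaw":0},{"tx":0,"ty":0,"tz":0,"roll":0,"jaw":0}]'
```

```text
time_s: 3.6
position: [0.4465, -0.2219, 0.1133]
tcp_rot: [[0.954, 0.3, 0.001], [0.3, -0.954, -0.001], [0.001, 0.001, -1.0]]
force: [-0.6, 0.6, 0.6]
opening: 0.892
grasp_force: 0.0
time_s: 4.4
position: [0.4464, -0.221, 0.1126]
tcp_rot: [[0.954, 0.301, 0.0], [0.301, -0.954, -0.0], [0.0, 0.0, -1.0]]
force: [-0.2, -1.5, 0.3]
opening: 0.368
grasp_force: 30.0
```

```bash
python3 -m jog '[{"tx":0,"ty":0,"tz":-0.5,"roll":0,"jaw":0},{"tx":0,"ty":0,"tz":-1,"roll":0,"jaw":0},{"tx":0,"ty":0,"tz":-1.5,"roll":0,"jaw":0},{"tx":0,"ty":0,"tz":-2,"roll":0,"jaw":0},{"tx":0,"ty":0,"tz":-3,"roll":0,"jaw":0},{"tx":0,"ty":0,"tz":-4,"roll":0,"jaw":0},{"tx":0,"ty":0,"tz":-4,"roll":0,"jaw":0},{"tx":0,"ty":0,"tz":-4,"roll":0,"jaw":0}]';  python3 -m jog '[{"tx":0,"ty":0,"tz":-2,"roll":0,"jaw":0},{"tx":0,"ty":0,"tz":-1,"roll":0,"jaw":0},{"tx":0,"ty":0,"tz":0,"roll":0,"jaw":0},{"tx":0,"ty":0,"tz":0,"roll":0,"jaw":0},{"tx":0,"ty":0,"tz":0,"roll":0,"jaw":0}]'
python3 - <<'E'
from h import *
s=read_state();p=s['position'];print(p,s['force'])
y=-.222; Y=np.array([-np.sin(y),np.cos(y)])
for off in(-.06,-.041):
    g=np.array([.5335,.080])+off*Y; d=g-p[:2]
    print(g,d)
R=s['tcp_rot']; print('roll to -Y', np.degrees(np.arctan2(R[1,1],R[0,1])), np.degrees(np.arctan2(-Y[1],-Y[0])))
c=capture('scene');a=c['img'];r,q=map(int,proj(c,[*p[:2],p[2]-.03]))
cv2.imwrite('pics/lift.png',cv2.cvtColor(cv2.resize(a[r-60:r+60,q-60:q+60],(480,480),interpolation=cv2.INTER_CUBIC),cv2.COLOR_RGB2BGR))
E
```

```text
time_s: 5.2
position: [0.4455, -0.2203, 0.3146]
tcp_rot: [[0.954, 0.301, -0.0], [0.301, -0.954, 0.0], [-0.0, -0.0, -1.0]]
force: [0.9, -0.6, -1.7]
opening: 0.365
grasp_force: 30.0
time_s: 5.7
position: [0.4453, -0.2202, 0.3408]
tcp_rot: [[0.954, 0.301, -0.003], [0.301, -0.954, 0.003], [-0.002, -0.003, -1.0]]
force: [-0.7, -0.3, -2.0]
opening: 0.365
grasp_force: 30.0
[ 0.44534472 -0.22021254  0.34079928] [-0.72582279 -0.29447441 -2.00326666]
[0.52028914 0.02147246] [0.07494442 0.241685  ]
[0.52447258 0.04000618] [0.07912786 0.26021872]
roll to -Y -72.48105427756681 -102.71966305190428
```

View pics/lift.png

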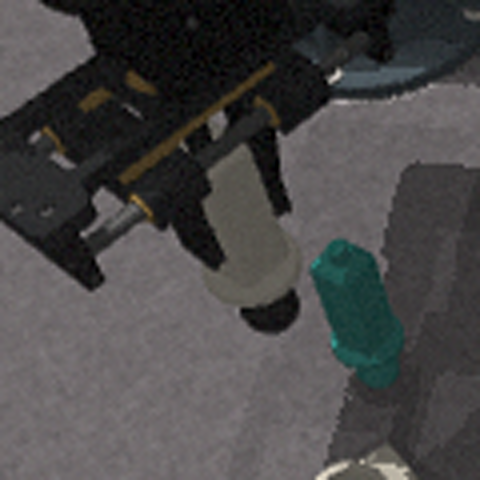

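The crop shows the probe held upright in the jaws, ball at (270,312) and clear of the holder, with the turquoise look-alike untouched. Next I roll to line up the tool with the stand and move over the single line.

```bash
python3 -m jog '[{"tx":0,"ty":0,"tz":0,"roll":0.132,"jaw":0},{"tx":0,"ty":0,"tz":0,"roll":0.132,"jaw":0},{"tx":0,"ty":0,"tz":0,"roll":0.132,"jaw":0},{"tx":0,"ty":0,"tz":0,"roll":0.132,"jaw":0},{"tx":0.2,"ty":-3,"tz":0,"roll":0,"jaw":0},{"tx":0.3,"ty":-4,"tz":0,"roll":0,"jaw":0},{"tx":0.3,"ty":-4,"tz":0,"roll":0,"jaw":0},{"tx":0.3,"ty":-4,"tz":0,"roll":0,"jaw":0}]';  python3 -m jog '[{"tx":0.3,"ty":-4,"tz":0,"roll":0,"jaw":0},{"tx":0.3,"ty":-4,"tz":0,"roll":0,"jaw":0},{"tx":0.2,"ty":-2.5,"tz":0,"roll":0,"jaw":0},{"tx":0.1,"ty":-1.3,"tz":0,"roll":0,"jaw":0},{"tx":0,"ty":-0.3,"tz":0,"roll":0,"jaw":0},{"tx":0,"ty":0,"tz":0,"roll":0,"jaw":0},{"tx":0,"ty":0,"tz":0,"roll":0,"jaw":0}]'
cat > d.py <<'E'
from h import *
O=np.array([.5335,.080]);yaw=-.222
X=np.array([np.cos(yaw),np.sin(yaw)]);Y=np.array([-np.sin(yaw),np.cos(yaw)])
def w(p): return np.r_[O+p[0]*X+p[1]*Y,p[2]]
def ball(s):  # stand coords of ball centre
    p=s['position']+s['tcp_rot'][:,2]*.0826; d=p[:2]-O; return np.array([d@X,d@Y,p[2]])
def dp(th,cz,x,a,r=.08): # drum point; cz axle z
    return w([x,-.045*np.sin(th)+r*np.sin(a-th),cz+.045*np.cos(th)+r*np.cos(a-th)])
def solve(th,b): # contact angle a, axle z
    be=np.arcsin(np.clip((b[1]+.045*np.sin(th))/.095,-1,1)); return be+th,b[2]-.095*np.cos(be)-.045*np.cos(th)
D=.045
def score(g,c,th,cz,dy=(0,0),x=np.linspace(.012,.038,14)):
    v=[]
    for a in(-.45,.45-D,.45+D):
        q=np.array([proj(c,dp(th,cz,xx,a)) for xx in x])+dy
        v.append(cv2.remap(g,q[:,1].astype(np.float32),q[:,0].astype(np.float32),cv2.INTER_LINEAR).ravel())
    return [u.mean() for u in v]
E
python3 - <<'E'
from d import *
s=read_state();print(ball(s))
F=[]
for i in range(6): c=capture('scene');F.append(read_state()['force'])
print(np.mean(F,0),np.std(F,0))
t=landmark_of('scene','probe_tip')[0];print(t,proj(c,w(ball(s))))
g=cv2.cvtColor(c['img'],cv2.COLOR_RGB2GRAY).astype(np.float32)
import d
best=[]
for D in np.arange(.02,.07,.005):
  d.D=D
  for r in np.arange(-3,3.1,.5):
    for q in np.arange(-3,3.1,.5):
      sc=score(g,c,0,.1,(r,q)); best.append((sum(sc),round(D,3),r,q,np.round(sc)))
best.sort(key=lambda b:b[0]);[print(b) for b in best[:5]]
r,q=map(int,proj(c,w([0,0,.23])))
cv2.imwrite('pics/hover.png',cv2.cvtColor(cv2.resize(c['img'][r-60:r+60,q-60:q+60],(600,600),interpolation=cv2.INTER_CUBIC),cv2.COLOR_RGB2BGR))
E
```

```text
time_s: 6.55
position: [0.4898, -0.0756, 0.3413]
tcp_rot: [[0.975, -0.221, -0.002], [-0.221, -0.975, 0.001], [-0.003, -0.0, -1.0]]
force: [1.1, -0.1, -1.9]
opening: 0.366
grasp_force: 30.0
time_s: 7.25
position: [0.5252, 0.0378, 0.3423]
tcp_rot: [[0.975, -0.222, -0.001], [-0.222, -0.975, -0.001], [-0.001, 0.001, -1.0]]
force: [0.8, -0.8, -1.5]
opening: 0.372
grasp_force: 30.0
[ 0.0011013  -0.04301317  0.25965341]
[-1.78387092e-03 -3.28620724e-01 -2.19753092e+00] [0.42102478 0.4167185  0.53065576]
{'point': [118.5, 260.8], 'p': 0.81} (np.float64(118.79327711991685), np.float64(263.448713975926))
(np.float32(90.59905), np.float64(0.05), np.float64(-0.5), np.float64(0.0), array([26., 34., 30.], dtype=float32))
(np.float32(91.88902), np.float64(0.045), np.float64(-0.5), np.float64(0.0), array([26., 35., 31.], dtype=float32))
(np.float32(92.350235), np.float64(0.05), np.float64(-1.5), np.float64(-0.5), array([26., 36., 30.], dtype=float32))
(np.float32(93.08426), np.float64(0.055), np.float64(-0.5), np.float64(0.0), array([26., 35., 32.], dtype=float32))
(np.float32(93.39307), np.float64(0.045), np.float64(-1.5), np.float64(-0.5), array([26., 37., 30.], dtype=float32))
```

View pics/hover.png

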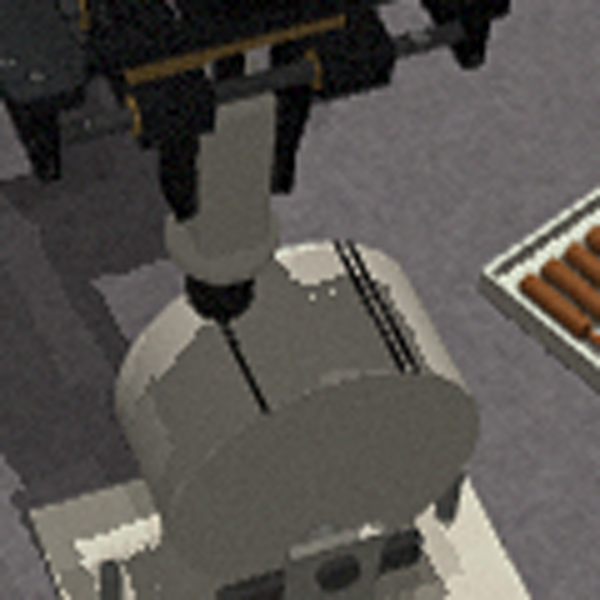

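The hover crop shows the ball at (219,295), just above the single line, whose front end is at (267,410). The double line runs (345,240)–(405,370) and the model lines project onto both. Next comes the estimator and planner.

```bash
cat > est.py <<'E'
import sys,d
from d import *
d.D=.05
F0,Nt,rate,aend=map(float,sys.argv[1:5]); n=int(sys.argv[5]) if len(sys.argv)>5 else 3
B=np.array([0,-.33,-2.2]); xs=np.linspace(.012,.038,10)
F=[]
for i in range(n): c=capture('scene'); s=read_state(); F.append(s['force'])
b=ball(s); g=cv2.GaussianBlur(cv2.cvtColor(c['img'],cv2.COLOR_RGB2GRAY),(0,0),.6).astype(np.float32)
def line(th,cz,a):
    q=np.array([proj(c,dp(th,cz,x,a)) for x in xs])+(-.5,0)
    return cv2.remap(g,q[:,1].astype(np.float32),q[:,0].astype(np.float32),cv2.INTER_LINEAR).mean()
def sc(th):
    cz=min(.1,solve(th,b)[1]); L=lambda a:line(th,cz,a)
    return np.array([(L(-.51)+L(-.39))/2-L(-.45),(L(.35)+L(.45)+L(.55))/3-(L(.4)+L(.5))/2])
T=np.arange(-.6,.601,.01); S=np.array([sc(t) for t in T]); k=S.sum(1).argmax()
th=T[k]
if 0<k<len(T)-1:
    y=S.sum(1)[k-1:k+2]; th+=.005*(y[0]-y[2])/(y[0]-2*y[1]+y[2])
a,cz=solve(th,b); sv=max(0,.1-cz); be=a-th; f=np.mean(F,0)-B; fy=f[:2]@Y; N=fy*np.sin(be)*-1*-1+f[2]*np.cos(be)
print('t %.2f ball %s th %.3f(sc %s) a %.3f s %.1fmm gap %.1f N %.2f spring %.2f static-th N %.2f'%(s['time_s'],(b*1e3).round(1),th,S[k].round(),a,(.1-cz)*1e3,(cz-.1)*1e3,N,F0+250*sv,.42*th/(.045*np.sin(a))))
# plan
N0=np.clip(F0+250*sv,0,9) if sv>.0005 else min(N,F0); yb,zb=b[1],b[2]; ar=a; rows=[]
for i in range(8):
    ar+=np.clip(aend-ar,-rate*.1,rate*.1); Nn=N0+(Nt-N0)*min(1,(i+1)/6)
    th+=.1*(Nn*.045*np.sin(ar)-.42*th)/.5
    sv=max(0,sv+.1*(Nn*np.cos(ar-th)-F0-250*sv)/(80+12.5))
    be=ar-th; y1=-.045*np.sin(th)+.095*np.sin(be); z1=.1-sv+.045*np.cos(th)+.095*np.cos(be)
    rows.append((-(y1-yb)*100,-(z1-zb)*100)); yb,zb=y1,z1
print('end th %.3f a %.3f s %.1f'%(th,ar,sv*1e3),' ty,tz:',' '.join('%.2f,%.2f'%r for r in rows))
E
python3 -m jog '[{"tx":-0.1,"ty":-0.1,"tz":0.8,"roll":0,"jaw":0},{"tx":0,"ty":-0.1,"tz":1,"roll":0,"jaw":0},{"tx":0,"ty":0,"tz":0.5,"roll":0,"jaw":0},{"tx":0,"ty":0,"tz":0.2,"roll":0,"jaw":0},{"tx":0,"ty":0,"tz":0,"roll":0,"jaw":0}]'; python3 est.py 3 3 .3 -.45
python3 - <<'E'
from d import *
c=capture('scene');s=read_state();r0,q0=proj(c,w(ball(s)));print(r0,q0,landmark_of('scene','probe_tip')[:1])
r,q=int(r0),int(q0);a=c['img'][r-30:r+30,q-30:q+30].copy()
a=cv2.resize(a,(480,480),interpolation=cv2.INTER_CUBIC);cv2.circle(a,(int((q0-q+30+.5)*8),int((r0-r+30+.5)*8)),49,(255,0,0),1)
cv2.imwrite('pics/near.png',cv2.cvtColor(a,cv2.COLOR_RGB2BGR))
E
```

```text
time_s: 8.1
position: [0.5247, 0.0413, 0.3169]
tcp_rot: [[0.975, -0.22, -0.001], [-0.22, -0.975, 0.0], [-0.001, 0.0, -1.0]]
force: [0.5, 0.3, -1.8]
opening: 0.365
grasp_force: 30.0
t 8.25 ball [  0.5 -39.7 235.2] th 0.001(sc [48. 26.]) a -0.430 s -3.9mm gap 3.9 N 0.34 spring 3.00 static-th N -0.02
end th -0.054 a -0.450 s 0.0  ty,tz: 0.13,0.45 -0.06,-0.02 -0.08,-0.02 -0.09,-0.03 -0.11,-0.03 -0.12,-0.03 -0.11,-0.03 -0.10,-0.03
125.36006527609163 264.4620715267532 [{'point': [124.3, 262.1], 'p': 0.75}]
```

View pics/near.png

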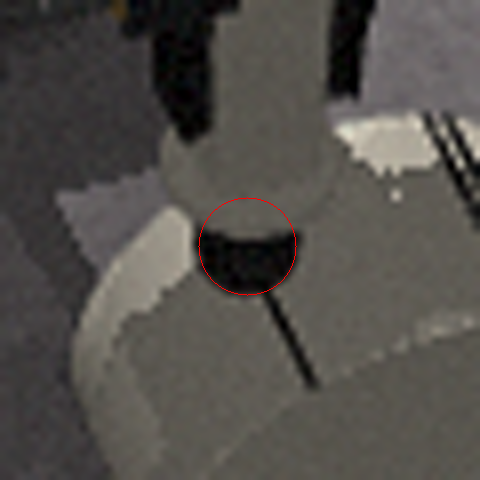

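The predicted ball circle, centred at (248,246), lies on the ball just over the single line. Now touching down.

```bash
python3 -m jog '[{"tx":0,"ty":0.13,"tz":0.2,"roll":0,"jaw":0},{"tx":0,"ty":0,"tz":0.2,"roll":0,"jaw":0},{"tx":0,"ty":-0.05,"tz":0.1,"roll":0,"jaw":0},{"tx":0,"ty":-0.08,"tz":0.0,"roll":0,"jaw":0},{"tx":0,"ty":-0.1,"tz":0.0,"roll":0,"jaw":0}]'; python3 est.py 3 5 .3 -.45
```

```text
time_s: 8.85
position: [0.5252, 0.0419, 0.313]
tcp_rot: [[0.975, -0.22, 0.0], [-0.22, -0.975, -0.001], [0.0, 0.001, -1.0]]
force: [-0.4, -0.8, 2.0]
opening: 0.366
grasp_force: 30.0
t 9.00 ball [  0.4 -38.6 230.3] th -0.022(sc [48. 23.]) a -0.452 s 1.0mm gap -1.0 N 4.53 spring 3.26 static-th N 0.46
end th -0.118 a -0.450 s 5.5  ty,tz: -0.17,-0.05 -0.16,-0.01 -0.16,0.01 -0.17,0.03 -0.17,0.04 -0.17,0.05 -0.15,0.04 -0.14,0.02
```

```bash
python3 -m jog '[{"tx":0,"ty":-0.17,"tz":-0.05,"roll":0,"jaw":0},{"tx":0,"ty":-0.16,"tz":-0.01,"roll":0,"jaw":0},{"tx":0,"ty":-0.16,"tz":0.01,"roll":0,"jaw":0},{"tx":0,"ty":-0.17,"tz":0.03,"roll":0,"jaw":0},{"tx":0,"ty":-0.17,"tz":0.03,"roll":0,"jaw":0},{"tx":0,"ty":-0.17,"tz":0.03,"roll":0,"jaw":0},{"tx":0,"ty":-0.15,"tz":0.03,"roll":0,"jaw":0},{"tx":0,"ty":-0.14,"tz":0.02,"roll":0,"jaw":0}]'; python3 est.py 3 6.5 .3 -.45
```

```text
time_s: 9.8
position: [0.5282, 0.0549, 0.3118]
tcp_rot: [[0.975, -0.22, 0.001], [-0.22, -0.975, -0.0], [0.001, -0.0, -1.0]]
force: [0.4, -1.6, 3.2]
opening: 0.367
grasp_force: 30.0
t 9.95 ball [  0.5 -25.4 229.1] th -0.135(sc [45. 15.]) a -0.473 s 5.1mm gap -5.1 N 4.75 spring 4.27 static-th N 2.77
end th -0.206 a -0.450 s 11.4  ty,tz: -0.30,-0.07 -0.10,0.03 -0.12,0.06 -0.13,0.08 -0.13,0.09 -0.14,0.10 -0.13,0.08 -0.12,0.05
```

```bash
python3 -m jog '[{"tx":0,"ty":-0.2,"tz":-0.02,"roll":0,"jaw":0},{"tx":0,"ty":-0.16,"tz":0.02,"roll":0,"jaw":0},{"tx":0,"ty":-0.16,"tz":0.04,"roll":0,"jaw":0},{"tx":0,"ty":-0.13,"tz":0.07,"roll":0,"jaw":0},{"tx":0,"ty":-0.13,"tz":0.08,"roll":0,"jaw":0},{"tx":0,"ty":-0.14,"tz":0.08,"roll":0,"jaw":0},{"tx":0,"ty":-0.13,"tz":0.07,"roll":0,"jaw":0},{"tx":0,"ty":-0.12,"tz":0.05,"roll":0,"jaw":0}]'; python3 est.py 3.4 7 .3 -.45
```

```text
time_s: 10.75
position: [0.5308, 0.0663, 0.3078]
tcp_rot: [[0.975, -0.22, 0.001], [-0.22, -0.975, 0.0], [0.001, -0.0, -1.0]]
force: [0.5, -1.8, 4.6]
opening: 0.368
grasp_force: 30.0
t 10.90 ball [  0.4 -13.8 225.2] th -0.230(sc [47. 13.]) a -0.486 s 10.6mm gap -10.6 N 6.14 spring 6.04 static-th N 4.60
end th -0.273 a -0.450 s 13.2  ty,tz: -0.35,-0.07 -0.13,0.00 -0.07,0.03 -0.08,0.04 -0.08,0.04 -0.08,0.05 -0.07,0.04 -0.07,0.03
```

```bash
python3 -m jog '[{"tx":0,"ty":-0.22,"tz":-0.02,"roll":0,"jaw":0},{"tx":0,"ty":-0.2,"tz":-0.01,"roll":0,"jaw":0},{"tx":0,"ty":-0.14,"tz":0.02,"roll":0,"jaw":0},{"tx":0,"ty":-0.1,"tz":0.03,"roll":0,"jaw":0},{"tx":0,"ty":-0.1,"tz":0.04,"roll":0,"jaw":0},{"tx":0,"ty":-0.1,"tz":0.04,"roll":0,"jaw":0},{"tx":0,"ty":-0.08,"tz":0.04,"roll":0,"jaw":0},{"tx":0,"ty":-0.08,"tz":0.03,"roll":0,"jaw":0}]'; python3 est.py 3.5 7 .3 -.45
```

```text
time_s: 11.7
position: [0.533, 0.0762, 0.3061]
tcp_rot: [[0.975, -0.22, 0.0], [-0.22, -0.975, 0.0], [0.0, -0.0, -1.0]]
force: [1.4, -1.6, 4.0]
opening: 0.365
grasp_force: 30.0
t 11.85 ball [ 2.000e-01 -3.700e+00  2.234e+02] th -0.312(sc [48. 11.]) a -0.497 s 12.8mm gap -12.8 N 6.71 spring 6.69 static-th N 6.10
end th -0.318 a -0.450 s 13.5  ty,tz: -0.30,-0.05 -0.16,-0.02 -0.01,0.01 -0.01,0.01 -0.01,0.01 -0.01,0.02 -0.01,0.01 -0.01,0.01
```

```bash
python3 -m jog '[{"tx":0,"ty":-0.25,"tz":-0.03,"roll":0,"jaw":0},{"tx":0,"ty":-0.2,"tz":-0.02,"roll":0,"jaw":0},{"tx":0,"ty":-0.1,"tz":0.0,"roll":0,"jaw":0},{"tx":0,"ty":-0.04,"tz":0.02,"roll":0,"jaw":0},{"tx":0,"ty":-0.03,"tz":0.02,"roll":0,"jaw":0},{"tx":0,"ty":-0.03,"tz":0.02,"roll":0,"jaw":0}]'; python3 est.py 3.5 7 .3 -.45
```

```text
time_s: 12.45
position: [0.5341, 0.0826, 0.3059]
tcp_rot: [[0.975, -0.22, -0.0], [-0.22, -0.975, 0.0], [-0.0, -0.0, -1.0]]
force: [0.6, -0.6, 4.9]
opening: 0.367
grasp_force: 30.0
t 12.60 ball [ -0.    2.7 223.3] th -0.365(sc [45.  9.]) a -0.506 s 12.8mm gap -12.8 N 6.84 spring 6.70 static-th N 7.03
end th -0.344 a -0.450 s 13.6  ty,tz: -0.24,-0.04 -0.19,-0.02 0.04,0.01 0.04,0.01 0.03,0.01 0.03,0.01 0.02,0.01 0.02,0.01
```

```bash
python3 -m jog '[{"tx":0,"ty":-0.3,"tz":-0.04,"roll":0,"jaw":0},{"tx":0,"ty":-0.25,"tz":-0.02,"roll":0,"jaw":0},{"tx":0,"ty":-0.05,"tz":0.02,"roll":0,"jaw":0},{"tx":0,"ty":0,"tz":0.02,"roll":0,"jaw":0}]'; python3 est.py 3.5 7 .3 -.45 2
python3 - <<'E'
from d import *
c=capture('scene');s=read_state();b=ball(s);r0,q0=proj(c,w(b))
r,q=int(r0),int(q0)+10;a=c['img'][r-40:r+40,q-40:q+40].copy()
a=cv2.resize(a,(600,600),interpolation=cv2.INTER_CUBIC)
cv2.imwrite('pics/rest1.png',cv2.cvtColor(a,cv2.COLOR_RGB2BGR))
E
```

```text
time_s: 13.0
position: [0.5354, 0.0888, 0.3061]
tcp_rot: [[0.975, -0.22, -0.0], [-0.22, -0.975, 0.001], [-0.0, -0.001, -1.0]]
force: [-1.0, -0.5, 4.3]
opening: 0.371
grasp_force: 30.0
t 13.10 ball [-1.000e-01  8.900e+00  2.235e+02] th -0.410(sc [49.  9.]) a -0.505 s 12.4mm gap -12.4 N 6.66 spring 6.59 static-th N 7.90
end th -0.366 a -0.450 s 13.6  ty,tz: -0.19,-0.03 -0.14,-0.01 0.09,0.01 0.08,0.01 0.07,0.02 0.06,0.02 0.05,0.01 0.05,0.01
```

View pics/rest1.png

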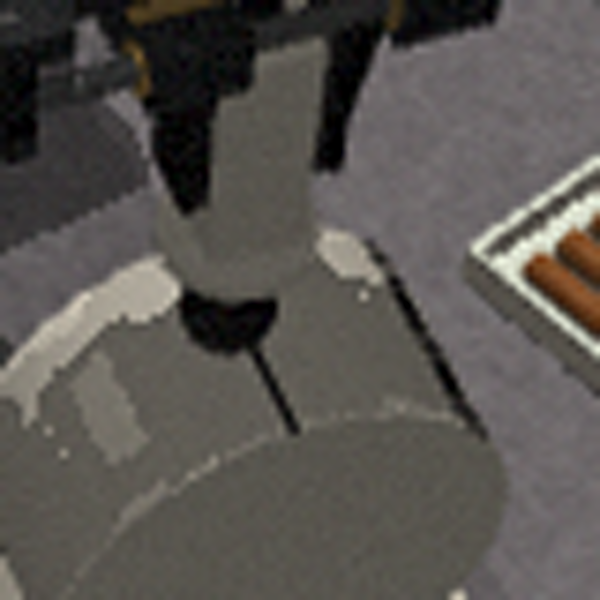

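The crop shows the drum leaning to +y. The contact is about 4–5 mm on the -y side of the single line, so the ball lags the line and I push quicker to +y.

```bash
sed -i "s/^# plan/print('fy %.2f  N sin(be) %.2f'%(fy,N*np.sin(be)))/" est.py; python3 -m jog '[{"tx":0,"ty":-0.4,"tz":-0.12,"roll":0,"jaw":0},{"tx":0,"ty":-0.4,"tz":-0.08,"roll":0,"jaw":0},{"tx":0,"ty":0,"tz":0,"roll":0,"jaw":0}]'; python3 est.py 3.5 6.5 .3 -.45 2
```

```text
time_s: 13.45
position: [0.5375, 0.097, 0.3083]
tcp_rot: [[0.976, -0.22, 0.0], [-0.22, -0.976, 0.001], [0.0, -0.001, -1.0]]
force: [-0.4, -1.1, 4.8]
opening: 0.364
grasp_force: 30.0
t 13.55 ball [2.000e-01 1.710e+01 2.256e+02] th -0.422(sc [47.  9.]) a -0.437 s 10.4mm gap -10.4 N 7.21 spring 6.10 static-th N 9.32
fy -0.40  N sin(be) -0.10
end th -0.360 a -0.450 s 11.6  ty,tz: 0.28,-0.01 0.14,-0.00 0.12,0.00 0.11,0.01 0.10,0.01 0.08,0.02 0.08,0.01 0.07,0.01
```

```bash
python3 -m jog '[{"tx":0,"ty":0.1,"tz":0,"roll":0,"jaw":0},{"tx":0,"ty":0.1,"tz":0,"roll":0,"jaw":0},{"tx":0,"ty":0.1,"tz":0.01,"roll":0,"jaw":0},{"tx":0,"ty":0.1,"tz":0.02,"roll":0,"jaw":0},{"tx":0,"ty":0.08,"tz":0.02,"roll":0,"jaw":0}]'; python3 est.py 3.5 6.7 .3 -.45 3
```

```text
time_s: 14.05
position: [0.5362, 0.0913, 0.3077]
tcp_rot: [[0.975, -0.221, -0.0], [-0.221, -0.975, -0.0], [-0.0, 0.0, -1.0]]
force: [-0.3, -0.9, 5.1]
opening: 0.362
grasp_force: 30.0
t 14.20 ball [1.00e-01 1.15e+01 2.25e+02] th -0.372(sc [48.  9.]) a -0.424 s 11.8mm gap -11.8 N 6.20 spring 6.45 static-th N 8.45
fy -0.42  N sin(be) -0.32
end th -0.341 a -0.450 s 12.5  ty,tz: 0.33,0.01 0.07,0.00 0.06,0.01 0.06,0.01 0.05,0.01 0.04,0.01 0.04,0.01 0.04,0.01
```

```bash
python3 -m jog '[{"tx":0,"ty":0.15,"tz":0.01,"roll":0,"jaw":0},{"tx":0,"ty":0.13,"tz":0.01,"roll":0,"jaw":0},{"tx":0,"ty":0.08,"tz":0.01,"roll":0,"jaw":0},{"tx":0,"ty":0.06,"tz":0.01,"roll":0,"jaw":0},{"tx":0,"ty":0.05,"tz":0.01,"roll":0,"jaw":0},{"tx":0,"ty":0.04,"tz":0.01,"roll":0,"jaw":0}]'; python3 est.py 3.5 6.8 .09 .45 3
```

```text
time_s: 14.8
position: [0.5351, 0.0864, 0.307]
tcp_rot: [[0.975, -0.22, -0.0], [-0.22, -0.975, -0.0], [-0.0, 0.0, -1.0]]
force: [-0.8, -0.6, 5.1]
opening: 0.368
grasp_force: 30.0
t 14.95 ball [2.000e-01 6.500e+00 2.244e+02] th -0.333(sc [41.  9.]) a -0.420 s 12.7mm gap -12.7 N 6.94 spring 6.69 static-th N 7.64
fy -0.70  N sin(be) -0.60
end th -0.299 a -0.348 s 13.1  ty,tz: -0.03,-0.01 -0.03,-0.01 -0.03,-0.01 -0.03,-0.00 -0.03,-0.00 -0.02,-0.00 -0.02,-0.00 -0.02,-0.00
```

```bash
python3 -m jog '[{"tx":0,"ty":0.15,"tz":0.01,"roll":0,"jaw":0},{"tx":0,"ty":0.1,"tz":0.01,"roll":0,"jaw":0},{"tx":0,"ty":0.05,"tz":0.01,"roll":0,"jaw":0},{"tx":0,"ty":0,"tz":0.01,"roll":0,"jaw":0},{"tx":0,"ty":0,"tz":0,"roll":0,"jaw":0}]'; python3 est.py 3.5 7 .09 .45 2
```

```text
time_s: 15.45
position: [0.5344, 0.0834, 0.3066]
tcp_rot: [[0.975, -0.22, -0.0], [-0.22, -0.975, -0.0], [-0.0, 0.0, -1.0]]
force: [-0.9, -2.2, 5.2]
opening: 0.365
grasp_force: 30.0
t 15.55 ball [1.00e-01 3.60e+00 2.24e+02] th -0.310(sc [51. 10.]) a -0.416 s 13.3mm gap -13.3 N 6.83 spring 6.83 static-th N 7.15
fy -1.07  N sin(be) -0.73
end th -0.290 a -0.344 s 13.8  ty,tz: -0.06,-0.01 -0.06,-0.01 -0.06,-0.00 -0.05,-0.00 -0.05,0.00 -0.05,0.00 -0.04,0.00 -0.04,-0.00
```

```bash
sed -i "s|th+=.1\*(Nn\*.045\*np.sin(ar)-.42\*th)/.5|th+=.1*(Nn*.045*np.sin(ar)-.42*th-(.04*Nn*.125 if rate<.2 else 0))/.5|" est.py; python3 -m jog '[{"tx":0,"ty":-0.08,"tz":-0.01,"roll":0,"jaw":0},{"tx":0,"ty":-0.08,"tz":0,"roll":0,"jaw":0},{"tx":0,"ty":-0.08,"tz":0,"roll":0,"jaw":0},{"tx":0,"ty":-0.08,"tz":0,"roll":0,"jaw":0},{"tx":0,"ty":-0.08,"tz":0,"roll":0,"jaw":0},{"tx":0,"ty":-0.07,"tz":0,"roll":0,"jaw":0},{"tx":0,"ty":-0.07,"tz":0,"roll":0,"jaw":0}]'; python3 est.py 3.5 7 .09 .45 2
```

```text
time_s: 16.25
position: [0.5357, 0.0889, 0.3067]
tcp_rot: [[0.975, -0.22, 0.0], [-0.22, -0.975, 0.0], [-0.0, -0.0, -1.0]]
force: [-0.7, -1.2, 5.2]
opening: 0.368
grasp_force: 30.0
t 16.35 ball [2.000e-01 9.300e+00 2.242e+02] th -0.357(sc [48. 10.]) a -0.424 s 12.8mm gap -12.8 N 6.96 spring 6.70 static-th N 8.09
fy -0.05  N sin(be) -0.47
end th -0.357 a -0.352 s 13.7  ty,tz: -0.10,0.00 -0.10,0.01 -0.09,0.01 -0.09,0.01 -0.08,0.01 -0.08,0.02 -0.07,0.01 -0.07,0.01
```

```bash
python3 -m jog '[{"tx":0,"ty":-0.14,"tz":0,"roll":0,"jaw":0},{"tx":0,"ty":-0.14,"tz":0,"roll":0,"jaw":0},{"tx":0,"ty":-0.12,"tz":0.01,"roll":0,"jaw":0},{"tx":0,"ty":-0.12,"tz":0.01,"roll":0,"jaw":0},{"tx":0,"ty":-0.1,"tz":0.01,"roll":0,"jaw":0},{"tx":0,"ty":-0.1,"tz":0.01,"roll":0,"jaw":0}]'; python3 est.py 3.5 7 .09 .45 2
```

```text
time_s: 16.95
position: [0.5373, 0.096, 0.3064]
tcp_rot: [[0.975, -0.22, 0.0], [-0.22, -0.975, 0.0], [0.0, -0.0, -1.0]]
force: [-0.6, -1.1, 4.9]
opening: 0.366
grasp_force: 30.0
t 17.05 ball [2.000e-01 1.660e+01 2.238e+02] th -0.418(sc [51.  7.]) a -0.435 s 12.3mm gap -12.3 N 6.51 spring 6.58 static-th N 9.25
fy 0.26  N sin(be) -0.11
end th -0.390 a -0.363 s 13.7  ty,tz: -0.04,-0.00 -0.04,0.01 -0.04,0.01 -0.04,0.01 -0.04,0.02 -0.04,0.02 -0.04,0.01 -0.03,0.01
```

```bash
sed -i "s|-.42\*th-|-.31*th-|" est.py; python3 -m jog '[{"tx":0,"ty":-0.3,"tz":0,"roll":0,"jaw":0},{"tx":0,"ty":-0.3,"tz":0,"roll":0,"jaw":0},{"tx":0,"ty":-0.15,"tz":0,"roll":0,"jaw":0},{"tx":0,"ty":-0.14,"tz":0,"roll":0,"jaw":0},{"tx":0,"ty":-0.14,"tz":0,"roll":0,"jaw":0}]'; python3 est.py 3.5 6.5 .09 .45 2
```

```text
time_s: 17.55
position: [0.5398, 0.1061, 0.3064]
tcp_rot: [[0.975, -0.22, 0.001], [-0.22, -0.975, 0.0], [0.001, -0.0, -1.0]]
force: [0.2, -0.9, 2.8]
opening: 0.364
grasp_force: 30.0
t 17.65 ball [  0.4  27.1 223.8] th -0.465(sc [45.  6.]) a -0.393 s 11.1mm gap -11.1 N 6.58 spring 6.28 static-th N 11.34
fy 0.04  N sin(be) 0.48
end th -0.449 a -0.321 s 11.7  ty,tz: -0.07,0.00 -0.07,0.01 -0.06,0.01 -0.06,0.01 -0.06,0.01 -0.05,0.01 -0.05,0.01 -0.04,0.01
```

```bash
python3 -m jog '[{"tx":0,"ty":-0.4,"tz":-0.1,"roll":0,"jaw":0},{"tx":0,"ty":-0.4,"tz":-0.03,"roll":0,"jaw":0},{"tx":0,"ty":-0.05,"tz":0,"roll":0,"jaw":0}]'; python3 est.py 3.5 6 .09 .45 2
```

```text
time_s: 17.95
position: [0.5414, 0.115, 0.3076]
tcp_rot: [[0.976, -0.22, -0.0], [-0.22, -0.976, 0.001], [-0.0, -0.001, -1.0]]
force: [0.3, 0.3, 4.4]
opening: 0.369
grasp_force: 30.0
t 18.05 ball [-1.00e-01  3.55e+01  2.25e+02] th -0.455(sc [46.  6.]) a -0.289 s 9.1mm gap -9.1 N 5.79 spring 5.77 static-th N 14.92
fy 0.99  N sin(be) 0.96
end th -0.395 a -0.217 s 9.5  ty,tz: 0.02,-0.02 0.02,-0.01 0.02,-0.01 0.02,-0.00 0.02,-0.00 0.01,0.00 0.01,-0.00 0.01,-0.00
```

```bash
python3 -m jog '[{"tx":0,"ty":0,"tz":-0.01,"roll":0,"jaw":0},{"tx":0,"ty":0,"tz":0,"roll":0,"jaw":0},{"tx":0,"ty":0,"tz":0,"roll":0,"jaw":0},{"tx":0,"ty":0,"tz":0.01,"roll":0,"jaw":0},{"tx":0,"ty":0,"tz":0.01,"roll":0,"jaw":0}]'; python3 est.py 3.5 6.3 .09 .45 2
```

```text
time_s: 18.55
position: [0.5413, 0.1141, 0.3075]
tcp_rot: [[0.975, -0.221, -0.0], [-0.221, -0.975, 0.0], [-0.0, 0.0, -1.0]]
force: [-0.5, 0.1, 4.0]
opening: 0.37
grasp_force: 30.0
t 18.65 ball [1.000e-01 3.500e+01 2.249e+02] th -0.447(sc [48.  7.]) a -0.282 s 9.4mm gap -9.4 N 5.99 spring 5.85 static-th N 14.99
fy 0.31  N sin(be) 0.98
end th -0.393 a -0.210 s 10.5  ty,tz: 0.02,-0.01 0.01,-0.00 0.01,0.00 0.01,0.01 0.00,0.01 0.00,0.02 0.00,0.01 0.01,0.00
```

```bash
python3 -m jog '[{"tx":0,"ty":-0.15,"tz":0,"roll":0,"jaw":0},{"tx":0,"ty":-0.15,"tz":0.01,"roll":0,"jaw":0},{"tx":0,"ty":-0.08,"tz":0.01,"roll":0,"jaw":0},{"tx":0,"ty":-0.08,"tz":0.01,"roll":0,"jaw":0},{"tx":0,"ty":-0.08,"tz":0.01,"roll":0,"jaw":0}]'; python3 est.py 3.5 6.3 .09 .45 2
```

```text
time_s: 19.15
position: [0.5428, 0.1196, 0.3072]
tcp_rot: [[0.975, -0.22, 0.0], [-0.22, -0.975, 0.0], [0.0, -0.0, -1.0]]
force: [1.0, -0.2, 4.3]
opening: 0.367
grasp_force: 30.0
t 19.25 ball [  0.3  40.7 224.6] th -0.440(sc [49.  7.]) a -0.211 s 8.7mm gap -8.7 N 5.90 spring 5.67 static-th N 19.59
fy 0.19  N sin(be) 1.34
end th -0.362 a -0.139 s 10.1  ty,tz: 0.06,-0.03 0.06,-0.01 0.05,-0.00 0.05,0.01 0.04,0.01 0.04,0.02 0.04,0.01 0.04,0.00
```

```bash
sed -i "s|(.04\*Nn|(.1*Nn|;s|-.31\*th|-.33*th|" est.py; python3 -m jog '[{"tx":0,"ty":-0.06,"tz":0.01,"roll":0,"jaw":0},{"tx":0,"ty":-0.06,"tz":0.02,"roll":0,"jaw":0},{"tx":0,"ty":-0.06,"tz":0.02,"roll":0,"jaw":0},{"tx":0,"ty":-0.05,"tz":0.03,"roll":0,"jaw":0},{"tx":0,"ty":-0.05,"tz":0.03,"roll":0,"jaw":0},{"tx":0,"ty":-0.05,"tz":0.03,"roll":0,"jaw":0}]'; python3 est.py 3.5 6.5 .09 .45 2
```

```text
time_s: 19.85
position: [0.5434, 0.1227, 0.3057]
tcp_rot: [[0.975, -0.22, 0.0], [-0.22, -0.975, 0.0], [-0.0, -0.0, -1.0]]
force: [-0.4, 0.7, 4.0]
opening: 0.368
grasp_force: 30.0
t 19.95 ball [2.000e-01 4.390e+01 2.231e+02] th -0.429(sc [48.  7.]) a -0.160 s 9.4mm gap -9.4 N 6.04 spring 5.85 static-th N 25.07
fy 0.93  N sin(be) 1.60
end th -0.391 a -0.088 s 10.5  ty,tz: -0.01,-0.01 -0.02,0.00 -0.02,0.01 -0.02,0.02 -0.02,0.03 -0.03,0.03 -0.02,0.02 -0.02,0.02
```

```bash
python3 -m jog '[{"tx":0,"ty":-0.03,"tz":0,"roll":0,"jaw":0},{"tx":0,"ty":-0.03,"tz":0.02,"roll":0,"jaw":0},{"tx":0,"ty":-0.03,"tz":0.02,"roll":0,"jaw":0},{"tx":0,"ty":-0.03,"tz":0.03,"roll":0,"jaw":0},{"tx":0,"ty":-0.03,"tz":0.03,"roll":0,"jaw":0},{"tx":0,"ty":-0.03,"tz":0.03,"roll":0,"jaw":0}]'; python3 est.py 3.5 6.7 .09 .45 2
```

```text
time_s: 20.55
position: [0.5438, 0.1245, 0.3045]
tcp_rot: [[0.975, -0.22, 0.0], [-0.22, -0.975, 0.0], [0.0, -0.0, -1.0]]
force: [0.6, -0.2, 3.9]
opening: 0.368
grasp_force: 30.0
t 20.65 ball [2.000e-01 4.570e+01 2.218e+02] th -0.421(sc [49.  8.]) a -0.130 s 10.2mm gap -10.2 N 6.40 spring 6.06 static-th N 30.32
fy 0.63  N sin(be) 1.84
end th -0.380 a -0.058 s 11.1  ty,tz: -0.01,-0.02 -0.01,-0.00 -0.01,0.01 -0.02,0.02 -0.02,0.03 -0.02,0.03 -0.02,0.02 -0.01,0.02
```

```bash
sed -i "s|(.1\*Nn|(.16*Nn|" est.py; python3 -m jog '[{"tx":0,"ty":-0.07,"tz":0.04,"roll":0,"jaw":0},{"tx":0,"ty":-0.06,"tz":0.05,"roll":0,"jaw":0},{"tx":0,"ty":-0.06,"tz":0.05,"roll":0,"jaw":0},{"tx":0,"ty":-0.06,"tz":0.05,"roll":0,"jaw":0},{"tx":0,"ty":-0.05,"tz":0.04,"roll":0,"jaw":0},{"tx":0,"ty":-0.05,"tz":0.03,"roll":0,"jaw":0},{"tx":0,"ty":-0.05,"tz":0.03,"roll":0,"jaw":0},{"tx":0,"ty":-0.05,"tz":0.03,"roll":0,"jaw":0}]'; python3 est.py 3.5 6.7 .09 .45 2
```

```text
time_s: 21.45
position: [0.5448, 0.1289, 0.3013]
tcp_rot: [[0.975, -0.22, 0.0], [-0.22, -0.975, 0.0], [0.0, -0.0, -1.0]]
force: [0.0, 0.9, 4.4]
opening: 0.373
grasp_force: 30.0
t 21.55 ball [2.000e-01 5.020e+01 2.186e+02] th -0.418(sc [55.  8.]) a -0.076 s 12.0mm gap -12.0 N 6.87 spring 6.49 static-th N 51.59
fy 1.51  N sin(be) 2.31
end th -0.424 a -0.004 s 10.7  ty,tz: -0.11,0.00 -0.10,0.01 -0.10,0.02 -0.09,0.02 -0.09,0.03 -0.08,0.03 -0.07,0.02 -0.07,0.02
```

```bash
python3 -m jog '[{"tx":0,"ty":-0.08,"tz":0.02,"roll":0,"jaw":0},{"tx":0,"ty":-0.08,"tz":0.03,"roll":0,"jaw":0},{"tx":0,"ty":-0.08,"tz":0.03,"roll":0,"jaw":0},{"tx":0,"ty":-0.08,"tz":0.03,"roll":0,"jaw":0},{"tx":0,"ty":-0.08,"tz":0.03,"roll":0,"jaw":0},{"tx":0,"ty":-0.07,"tz":0.03,"roll":0,"jaw":0},{"tx":0,"ty":-0.07,"tz":0.03,"roll":0,"jaw":0},{"tx":0,"ty":-0.07,"tz":0.03,"roll":0,"jaw":0}]'; python3 est.py 3.7 6.9 .09 .45 2
```

```text
time_s: 22.35
position: [0.5461, 0.1349, 0.2989]
tcp_rot: [[0.975, -0.22, 0.0], [-0.22, -0.975, 0.0], [-0.0, -0.0, -1.0]]
force: [0.2, 2.5, 3.3]
opening: 0.366
grasp_force: 30.0
t 22.45 ball [2.000e-01 5.630e+01 2.163e+02] th -0.390(sc [51.  9.]) a 0.036 s 11.8mm gap -11.8 N 6.80 spring 6.66 static-th N -100.83
fy 1.83  N sin(be) 2.81
end th -0.369 a 0.108 s 9.9  ty,tz: -0.06,-0.04 -0.05,-0.02 -0.05,-0.01 -0.05,0.00 -0.04,0.01 -0.04,0.01 -0.03,0.01 -0.03,0.01
```

```bash
python3 -m jog '[{"tx":0,"ty":-0.05,"tz":0.02,"roll":0,"jaw":0},{"tx":0,"ty":-0.05,"tz":0.02,"roll":0,"jaw":0},{"tx":0,"ty":-0.04,"tz":0.02,"roll":0,"jaw":0},{"tx":0,"ty":-0.04,"tz":0.02,"roll":0,"jaw":0},{"tx":0,"ty":-0.04,"tz":0.02,"roll":0,"jaw":0},{"tx":0,"ty":-0.04,"tz":0.02,"roll":0,"jaw":0}]'; python3 est.py 3.7 6.9 .09 .45 2
```

```text
time_s: 23.05
position: [0.5467, 0.1374, 0.2977]
tcp_rot: [[0.975, -0.22, 0.0], [-0.22, -0.975, 0.0], [0.0, -0.0, -1.0]]
force: [0.6, 2.4, 4.3]
opening: 0.367
grasp_force: 30.0
t 23.15 ball [2.000e-01 5.890e+01 2.151e+02] th -0.352(sc [50.  9.]) a 0.122 s 11.6mm gap -11.6 N 6.46 spring 6.60 static-th N -26.98
fy 2.20  N sin(be) 2.95
end th -0.313 a 0.194 s 9.5  ty,tz: -0.02,-0.06 -0.02,-0.04 -0.02,-0.02 -0.02,-0.01 -0.01,-0.00 -0.01,0.00 -0.01,0.00 -0.01,0.00
```

```bash
python3 -m jog '[{"tx":0,"ty":0.01,"tz":0,"roll":0,"jaw":0},{"tx":0,"ty":0.02,"tz":-0.01,"roll":0,"jaw":0},{"tx":0,"ty":0.02,"tz":-0.01,"roll":0,"jaw":0},{"tx":0,"ty":0.03,"tz":0,"roll":0,"jaw":0},{"tx":0,"ty":0.03,"tz":-0.01,"roll":0,"jaw":0},{"tx":0,"ty":0.03,"tz":0,"roll":0,"jaw":0}]'; python3 est.py 3.7 6.9 .09 .45 2
```

```text
time_s: 23.75
position: [0.5463, 0.1359, 0.2981]
tcp_rot: [[0.975, -0.22, 0.0], [-0.22, -0.975, 0.0], [0.0, -0.0, -1.0]]
force: [0.3, 2.3, 3.8]
opening: 0.368
grasp_force: 30.0
t 23.85 ball [2.000e-01 5.730e+01 2.155e+02] th -0.309(sc [47. 10.]) a 0.168 s 11.8mm gap -11.8 N 6.76 spring 6.64 static-th N -17.20
fy 2.49  N sin(be) 3.10
end th -0.271 a 0.240 s 9.5  ty,tz: -0.02,-0.06 -0.02,-0.04 -0.02,-0.02 -0.02,-0.01 -0.01,-0.00 -0.01,0.00 -0.01,0.00 -0.01,0.00
```

```bash
python3 -m jog '[{"tx":0,"ty":0,"tz":0,"roll":0,"jaw":0},{"tx":0,"ty":0,"tz":0,"roll":0,"jaw":0},{"tx":0,"ty":0,"tz":0,"roll":0,"jaw":0},{"tx":0,"ty":0.01,"tz":-0.01,"roll":0,"jaw":0},{"tx":0,"ty":0.01,"tz":0,"roll":0,"jaw":0},{"tx":0,"ty":0.01,"tz":0,"roll":0,"jaw":0}]'; python3 est.py 3.7 6.9 .09 .45 2
```

```text
time_s: 24.45
position: [0.5462, 0.1356, 0.2981]
tcp_rot: [[0.975, -0.22, -0.0], [-0.22, -0.975, 0.0], [-0.0, -0.0, -1.0]]
force: [0.7, 1.9, 4.5]
opening: 0.37
grasp_force: 30.0
t 24.55 ball [2.000e-01 5.710e+01 2.155e+02] th -0.272(sc [47. 11.]) a 0.221 s 11.5mm gap -11.5 N 6.24 spring 6.57 static-th N -11.57
fy 1.53  N sin(be) 2.96
end th -0.229 a 0.293 s 9.3  ty,tz: -0.01,-0.07 -0.01,-0.04 -0.01,-0.03 -0.01,-0.01 -0.01,-0.00 -0.00,0.01 -0.00,0.00 -0.00,0.00
```

```bash
python3 -m jog '[{"tx":0,"ty":-0.01,"tz":0.01,"roll":0,"jaw":0},{"tx":0,"ty":-0.01,"tz":0.01,"roll":0,"jaw":0},{"tx":0,"ty":-0.01,"tz":0.01,"roll":0,"jaw":0},{"tx":0,"ty":-0.01,"tz":0.01,"roll":0,"jaw":0},{"tx":0,"ty":-0.01,"tz":0,"roll":0,"jaw":0},{"tx":0,"ty":0,"tz":0,"roll":0,"jaw":0},{"tx":0,"ty":0,"tz":0,"roll":0,"jaw":0},{"tx":0,"ty":0,"tz":0,"roll":0,"jaw":0}]'; python3 est.py 3.7 6.9 .09 .45 2
```

```text
time_s: 25.35
position: [0.5463, 0.1361, 0.2977]
tcp_rot: [[0.975, -0.22, -0.0], [-0.22, -0.975, 0.0], [-0.0, -0.0, -1.0]]
force: [1.3, 1.0, 3.9]
opening: 0.369
grasp_force: 30.0
t 25.45 ball [2.000e-01 5.760e+01 2.151e+02] th -0.215(sc [45. 11.]) a 0.314 s 10.8mm gap -10.8 N 6.58 spring 6.41 static-th N -6.50
fy 2.83  N sin(be) 3.33
end th -0.161 a 0.386 s 8.8  ty,tz: 0.01,-0.08 0.01,-0.05 0.01,-0.03 0.01,-0.01 0.01,-0.00 0.01,0.01 0.01,0.01 0.01,0.00
```

```bash
python3 -m jog '[{"tx":0,"ty":0.01,"tz":0.01,"roll":0,"jaw":0},{"tx":0,"ty":0.02,"tz":0,"roll":0,"jaw":0},{"tx":0,"ty":0.02,"tz":0,"roll":0,"jaw":0},{"tx":0,"ty":0.02,"tz":0.01,"roll":0,"jaw":0},{"tx":0,"ty":0.02,"tz":0,"roll":0,"jaw":0},{"tx":0,"ty":0.02,"tz":0,"roll":0,"jaw":0},{"tx":0,"ty":0.03,"tz":0,"roll":0,"jaw":0}]'; python3 est.py 3.7 6.9 .09 .45 2
```

```text
time_s: 26.15
position: [0.5461, 0.1347, 0.2976]
tcp_rot: [[0.975, -0.22, 0.0], [-0.22, -0.975, 0.0], [0.0, -0.0, -1.0]]
force: [0.1, 3.1, 4.1]
opening: 0.364
grasp_force: 30.0
t 26.25 ball [2.00e-01 5.61e+01 2.15e+02] th -0.168(sc [47. 14.]) a 0.369 s 11.1mm gap -11.1 N 6.31 spring 6.46 static-th N -4.36
fy 2.29  N sin(be) 3.23
end th -0.114 a 0.441 s 8.7  ty,tz: 0.01,-0.09 0.01,-0.05 0.01,-0.03 0.01,-0.02 0.01,-0.00 0.01,0.01 0.01,0.00 0.01,0.00
```

```bash
python3 -m jog '[{"tx":0,"ty":-0.02,"tz":0.02,"roll":0,"jaw":0},{"tx":0,"ty":-0.01,"tz":0.02,"roll":0,"jaw":0},{"tx":0,"ty":0,"tz":0.01,"roll":0,"jaw":0},{"tx":0,"ty":0.02,"tz":0.01,"roll":0,"jaw":0},{"tx":0,"ty":0.12,"tz":-0.02,"roll":0,"jaw":0},{"tx":0,"ty":0.2,"tz":-0.06,"roll":0,"jaw":0},{"tx":0,"ty":0.22,"tz":-0.07,"roll":0,"jaw":0}]'; python3 est.py 3.7 6.9 .3 .45 1
```

```text
time_s: 26.95
position: [0.5449, 0.1296, 0.2986]
tcp_rot: [[0.975, -0.22, 0.0], [-0.22, -0.975, 0.0], [0.0, -0.0, -1.0]]
force: [0.1, 2.5, 5.3]
opening: 0.37
grasp_force: 30.0
t 27.00 ball [2.000e-01 5.030e+01 2.161e+02] th -0.095(sc [53. 15.]) a 0.412 s 11.8mm gap -11.8 N 7.58 spring 6.65 static-th N -2.21
fy 2.93  N sin(be) 3.68
end th 0.116 a 0.450 s 10.8  ty,tz: 0.16,-0.11 0.32,-0.16 0.37,-0.15 0.35,-0.11 0.33,-0.08 0.32,-0.06 0.30,-0.05 0.28,-0.04
```

```bash
python3 -m jog '[{"tx":0,"ty":0.16,"tz":-0.07,"roll":0,"jaw":0},{"tx":0,"ty":0.24,"tz":-0.09,"roll":0,"jaw":0},{"tx":0,"ty":0.26,"tz":-0.09,"roll":0,"jaw":0},{"tx":0,"ty":0.26,"tz":-0.09,"roll":0,"jaw":0},{"tx":0,"ty":0.26,"tz":-0.08,"roll":0,"jaw":0},{"tx":0,"ty":0.26,"tz":-0.08,"roll":0,"jaw":0}]'; python3 est.py 3.7 6.9 .3 .45 1
```

```text
time_s: 27.6
position: [0.5416, 0.1152, 0.3035]
tcp_rot: [[0.975, -0.22, -0.0], [-0.22, -0.975, -0.0], [-0.0, 0.0, -1.0]]
force: [1.1, 2.3, 5.1]
opening: 0.364
grasp_force: 30.0
t 27.65 ball [1.00e-01 3.56e+01 2.21e+02] th 0.032(sc [53. 25.]) a 0.433 s 11.5mm gap -11.5 N 7.15 spring 6.57 static-th N 0.72
fy 2.36  N sin(be) 2.79
end th 0.189 a 0.450 s 11.4  ty,tz: 0.17,-0.07 0.30,-0.10 0.28,-0.07 0.27,-0.05 0.25,-0.03 0.24,-0.02 0.23,-0.01 0.21,-0.01
```

```bash
python3 -m jog '[{"tx":0,"ty":0.22,"tz":-0.06,"roll":0,"jaw":0},{"tx":0,"ty":0.2,"tz":-0.06,"roll":0,"jaw":0},{"tx":0,"ty":0.18,"tz":-0.05,"roll":0,"jaw":0},{"tx":0,"ty":0.16,"tz":-0.04,"roll":0,"jaw":0},{"tx":0,"ty":0.14,"tz":-0.03,"roll":0,"jaw":0},{"tx":0,"ty":0.12,"tz":-0.02,"roll":0,"jaw":0},{"tx":0,"ty":0.1,"tz":-0.02,"roll":0,"jaw":0},{"tx":0,"ty":0.08,"tz":-0.01,"roll":0,"jaw":0}]'; python3 est.py 3.7 6.9 .3 .45 2
```

```text
time_s: 28.45
position: [0.5389, 0.1037, 0.3063]
tcp_rot: [[0.975, -0.22, -0.0], [-0.22, -0.975, -0.0], [-0.0, 0.0, -1.0]]
force: [-0.2, 2.8, 3.3]
opening: 0.37
grasp_force: 30.0
t 28.55 ball [1.000e-01 2.420e+01 2.237e+02] th 0.135(sc [50. 30.]) a 0.460 s 10.9mm gap -10.9 N 7.07 spring 6.43 static-th N 2.85
fy 1.39  N sin(be) 2.25
end th 0.248 a 0.450 s 11.8  ty,tz: 0.31,-0.09 0.21,-0.04 0.20,-0.02 0.20,-0.01 0.19,0.00 0.18,0.01 0.17,0.01 0.16,0.01
```

```bash
python3 -m jog '[{"tx":0,"ty":0.07,"tz":-0.01,"roll":0,"jaw":0},{"tx":0,"ty":0.06,"tz":-0.01,"roll":0,"jaw":0},{"tx":0,"ty":0.06,"tz":-0.01,"roll":0,"jaw":0},{"tx":0,"ty":0.05,"tz":0,"roll":0,"jaw":0},{"tx":0,"ty":0.04,"tz":0,"roll":0,"jaw":0},{"tx":0,"ty":0.03,"tz":0,"roll":0,"jaw":0},{"tx":0,"ty":0.02,"tz":0,"roll":0,"jaw":0},{"tx":0,"ty":0.02,"tz":0,"roll":0,"jaw":0}]'; python3 est.py 3.7 6.9 .3 .45 2
```

```text
time_s: 29.35
position: [0.5382, 0.1004, 0.3066]
tcp_rot: [[0.975, -0.22, -0.0], [-0.22, -0.975, -0.0], [-0.0, 0.0, -1.0]]
force: [-0.6, 1.6, 3.5]
opening: 0.366
grasp_force: 30.0
t 29.45 ball [1.00e-01 2.09e+01 2.24e+02] th 0.163(sc [50. 33.]) a 0.464 s 11.1mm gap -11.1 N 6.55 spring 6.48 static-th N 3.39
fy 1.35  N sin(be) 1.95
end th 0.264 a 0.450 s 11.9  ty,tz: 0.33,-0.09 0.19,-0.03 0.18,-0.01 0.18,-0.00 0.17,0.01 0.16,0.01 0.15,0.01 0.14,0.01
```

```bash
python3 -m jog '[{"tx":0,"ty":0.02,"tz":0,"roll":0,"jaw":0},{"tx":0,"ty":0.01,"tz":0,"roll":0,"jaw":0},{"tx":0,"ty":0,"tz":0,"roll":0,"jaw":0},{"tx":0,"ty":0,"tz":0,"roll":0,"jaw":0},{"tx":0,"ty":0,"tz":-2,"roll":0,"jaw":0},{"tx":0,"ty":0,"tz":-4,"roll":0,"jaw":0},{"tx":0,"ty":0,"tz":-3,"roll":0,"jaw":0},{"tx":0,"ty":0,"tz":-2,"roll":0,"jaw":0}]'; python3 -m jog '[{"tx":0,"ty":0,"tz":-0.5,"roll":0,"jaw":0},{"tx":0,"ty":0,"tz":0,"roll":0,"jaw":0},{"tx":0,"ty":0,"tz":0,"roll":0,"jaw":0},{"tx":0,"ty":0,"tz":0,"roll":0,"jaw":0},{"tx":0,"ty":0,"tz":0,"roll":0,"jaw":0},{"tx":0,"ty":0,"tz":0,"roll":0,"jaw":0},{"tx":0,"ty":0,"tz":0,"roll":0,"jaw":0},{"tx":0,"ty":0,"tz":0,"roll":0,"jaw":0}]'
for i in 1; do python3 -m jog '[{"tx":0,"ty":0,"tz":0,"roll":0,"jaw":0},{"tx":0,"ty":0,"tz":0,"roll":0,"jaw":0},{"tx":0,"ty":0,"tz":0,"roll":0,"jaw":0},{"tx":0,"ty":0,"tz":0,"roll":0,"jaw":0},{"tx":0,"ty":0,"tz":0,"roll":0,"jaw":0},{"tx":0,"ty":0,"tz":0,"roll":0,"jaw":0},{"tx":0,"ty":0,"tz":0,"roll":0,"jaw":0},{"tx":0,"ty":0,"tz":0,"roll":0,"jaw":0}]' >/dev/null; done; python3 est.py 3.7 6.9 .3 .45 2
```

```text
time_s: 30.25
position: [0.5386, 0.0994, 0.4177]
tcp_rot: [[0.975, -0.221, 0.001], [-0.221, -0.975, -0.002], [0.002, 0.002, -1.0]]
force: [0.4, 1.0, -1.1]
opening: 0.366
grasp_force: 30.0
time_s: 31.05
position: [0.5382, 0.1001, 0.4216]
tcp_rot: [[0.975, -0.22, -0.0], [-0.22, -0.975, -0.0], [-0.0, 0.0, -1.0]]
force: [-0.3, -0.6, -0.5]
opening: 0.365
grasp_force: 30.0
t 31.95 ball [2.00e-01 2.07e+01 3.39e+02] th 0.030(sc [46. 24.]) a 0.265 s -101.7mm gap 101.7 N 0.40 spring 3.70 static-th N 1.09
fy 0.03  N sin(be) 0.09
end th 0.138 a 0.450 s 7.9  ty,tz: -0.25,10.23 -0.20,0.06 -0.15,0.06 -0.10,0.14 -0.04,0.22 0.02,0.27 0.23,0.13 0.26,0.08
```

```bash
python3 -m jog '[{"tx":0,"ty":0,"tz":0,"roll":0,"jaw":0},{"tx":0,"ty":0,"tz":0,"roll":0,"jaw":0},{"tx":0,"ty":0,"tz":0,"roll":0,"jaw":0},{"tx":0,"ty":0,"tz":0,"roll":0,"jaw":0},{"tx":0,"ty":0,"tz":0,"roll":0,"jaw":0},{"tx":0,"ty":0,"tz":0,"roll":0,"jaw":0},{"tx":0,"ty":0,"tz":0,"roll":0,"jaw":0},{"tx":0,"ty":0,"tz":0,"roll":0,"jaw":0}]' >/dev/null;  python3 -m jog '[{"tx":0,"ty":0,"tz":0,"roll":0,"jaw":0},{"tx":0,"ty":0,"tz":0,"roll":0,"jaw":0},{"tx":0,"ty":0,"tz":0,"roll":0,"jaw":0},{"tx":0,"ty":0,"tz":0,"roll":0,"jaw":0},{"tx":0,"ty":0,"tz":0,"roll":0,"jaw":0},{"tx":0,"ty":0,"tz":0,"roll":0,"jaw":0},{"tx":0,"ty":0,"tz":0,"roll":0,"jaw":0},{"tx":0,"ty":0,"tz":0,"roll":0,"jaw":0}]' >/dev/null; python3 -m jog '[{"tx":0,"ty":0,"tz":0,"roll":0,"jaw":0},{"tx":0,"ty":0,"tz":0,"roll":0,"jaw":0},{"tx":0,"ty":0,"tz":0,"roll":0,"jaw":0},{"tx":0,"ty":0,"tz":0,"roll":0,"jaw":0},{"tx":0,"ty":0,"tz":0,"roll":0,"jaw":0},{"tx":0,"ty":0,"tz":0,"roll":0,"jaw":0},{"tx":0,"ty":0,"tz":0,"roll":0,"jaw":0},{"tx":0,"ty":0,"tz":0,"roll":0,"jaw":0}]' >/dev/null; python3 -m jog '[{"tx":0,"ty":0,"tz":0,"roll":0,"jaw":0},{"tx":0,"ty":0,"tz":0,"roll":0,"jaw":0},{"tx":0,"ty":0,"tz":0,"roll":0,"jaw":0},{"tx":0,"ty":0,"tz":0,"roll":0,"jaw":0},{"tx":0,"ty":0,"tz":0,"roll":0,"jaw":0},{"tx":0,"ty":0,"tz":0,"roll":0,"jaw":0},{"tx":0,"ty":0,"tz":0,"roll":0,"jaw":0},{"tx":0,"ty":0,"tz":0,"roll":0,"jaw":0}]' >/dev/null; python3 est.py 3.7 6.9 .3 .45 2
python3 - <<'E'
from d import *
c=capture('scene');cv2.imwrite('pics/end.png',cv2.cvtColor(cv2.resize(c['img'],(800,600)),cv2.COLOR_RGB2BGR))
E
```

```text
t 35.25 ball [2.00e-01 2.07e+01 3.39e+02] th 0.002(sc [47. 22.]) a 0.222 s -101.3mm gap 101.3 N 0.05 spring 3.70 static-th N 0.07
fy -0.24  N sin(be) 0.01
end th 0.112 a 0.450 s 7.8  ty,tz: -0.24,10.19 -0.20,0.06 -0.15,0.06 -0.10,0.13 -0.04,0.21 0.01,0.27 0.02,0.21 0.12,0.13
```

View pics/end.png

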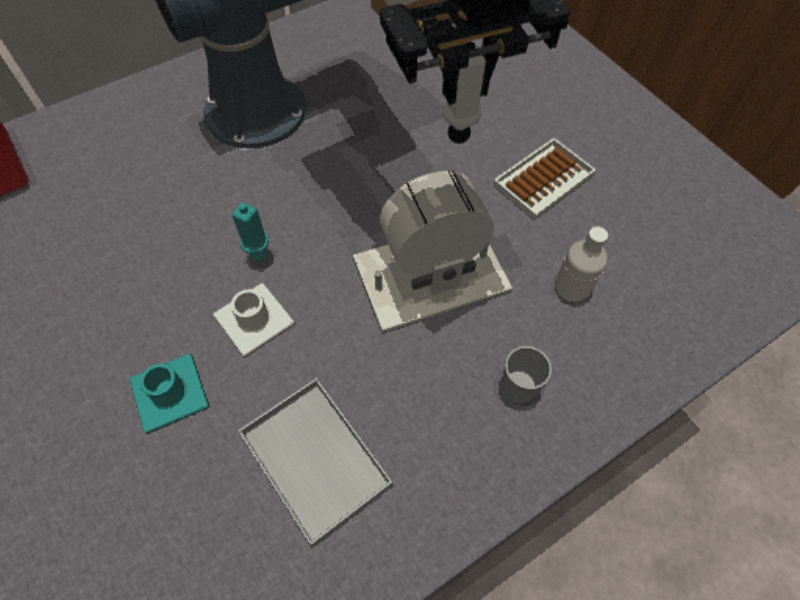

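The probe hangs upright in the air with its ball at (459,135). The drum is level, with its lines back at (415,200) and (462,190), and everything else is where it was.

```bash
python3 -c "from rig import hand_in; print(hand_in())"
```

```text
the job is handed in; nothing more can be done
None
```

The sweep is done and handed in at about 35 s: estimated force was about 5.7–7.6 N over about 10 s, but the start was uneven, with the ball 4–5 mm off the single line at first and one 8 mm jump to break it free. It rested about 2 s on each line, the lean peaked near 0.47 rad, and the drum is level again with the probe held upright well above it.

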